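Arm the guarded spark-plug tester and fire a test spark

TASK

Give the spark plug in the tester a test spark: lift the hinged guard on the tester's switch with a finger, flip the toggle beneath it away from you to on, and let the guard drop shut over it. Then press the tester's round push-button fully down, hold it there for a good second and let it come up again. Only touch and push, gently and with nothing gripped; leave the look-alike switch on the power supply and the things lying around as they are.

Things in the scene. Friction and masses are not known exactly. Their poses are not given: they have to be found in the camera images.
- tester: spark-plug tester: dark flat-topped metal case, 150 mm deep (x) x 190 wide (y) x 72 high, bolted down by four low feet reaching 93 mm before and behind the middle. Origin: centre of the underside; x to its rear, y to its left, z up; turned up to 0.25 rad. On its grey top panel: left, a plug in a chamber and a small round gauge (10 mm high); middle front, the push-button; right, the guarded switch
- chamber (a point): foot, on the tester's panel, of the round aluminium chamber (48 mm diameter) with a spark plug standing in it and a brass contact arm over it, all up to 80 mm above the panel; the arm's post stands 32 mm behind. Only the tester has these, and a push-button
- tester_hinge (a point): middle of the tester guard's hinge pin, 6 mm above the panel, axes of the tester. The guard is a black smooth slippery plastic cover 62 mm wide, open below. Shut, its roof is 24 mm above the pin and reaches 39 mm in front (-x) of it; there a skirt hangs, its foot 44 mm in front, 22 mm above the panel. Its front swings up and back. Side cheeks 57 mm apart inside: a finger fits between
- tester_lip (a point): middle of the free edge of the guard's turned-up thumb lip (46 mm wide, 2 mm edge radius); shut, it is 45 mm in front of and 28 mm above the pin. Moves with the guard. A finger reaching down before it (tip 11 to 16 mm above the panel) and pushed towards the hinge swings the guard up; going on, the fingertip passes beneath to the toggle with the guard leaning on the finger's back
- tester_bat (a point): centre of the 9 mm ball on the end of the tester's steel toggle, beneath the guard. The toggle's pivot is 22 mm in front of the hinge pin and 3 mm above the panel, its axis parallel to the pin, the ball 19 mm from it; the bat is 5 to 8 mm thick. Off, it leans 25 degrees to the front; on, 25 degrees to the rear. The shut guard clears it in both positions
- tester_guard (a joint): angle of the tester's guard, rad: 0 shut, 1.3 the most it opens. It weighs 25 g and is lightly sprung shut: it drops shut by itself from any angle as soon as nothing holds it up
- tester_toggle (a joint): angle of the tester's toggle, rad: 0 off (leaning to the front), 0.87 on (leaning to the rear). It snaps over past the middle (0.44); about 3 N at the ball moves it
- fire_top (a point): centre of the top face of the tester's push-button, a black cap of 28 mm diameter in a steel collar of 44 mm diameter and 12 mm height; at rest the top is 24 mm above the panel. z up, the button is pressed straight down
- fire (a joint): travel of the push-button, m: 0 up, 0.008 fully down; sprung, about 5 N holds it fully down
- supply: the bench power supply: a case of the same size and axes as the tester, with the same guarded switch in the same place, but with a rectangular meter window, two knobs and two terminals on its left half. To be left alone. Which of the two cases stands left and which right changes
- supply_guard (a joint): angle of the supply's guard, rad: 0 shut; stays shut
- supply_toggle (a joint): angle of the supply's toggle, rad: 0 off; stays off
- spanner_10: combination spanner, 150 x 22 x 5 mm, lying loose on the bench just in front of the tester; a bystander. Origin at the centre of its underside
- gudgeon_pin: steel gudgeon pin, a tube 46 mm long and 15 mm thick, lying loose in front of the tester; a bystander. Origin at its underside
- feeler_gauge: fanned feeler gauge, 100 x 51 x 11 mm, lying loose in front of the supply; a bystander. Origin at its underside
- piston: aluminium piston, 55 mm across and 54 mm high, standing loose at the left; a bystander. Origin at its underside
- driver_bench: screwdriver, 206 x 29 x 31 mm, lying loose at the far left; a bystander. Origin at its underside
- spanner_13: combination spanner, 176 x 28 x 7 mm, lying loose at the left rear; a bystander. Origin at its underside
- pliers_red: pliers with red handles, 206 x 60 x 13 mm, lying loose at the right; a bystander. Origin at its underside

How it is judged:
By the outcome, as a careful person would: the job done as asked, in the order asked, and still so for the second after the job is handed in, with the robot touching nothing.
It also fails if it takes over 40 s, if anything falls off the work surface, if the arm or the gripper's body presses on something with over 40 N, if the wrist force passes 120 N, or if a joint passes its speed limit or range.

ROBOT

A 6-joint arm with a two-finger parallel gripper is mounted at the origin on a cart in front of the work surface, level with it; the furniture and walls round the work are solid. World frame = base frame: x ahead of the robot, y to its left, z up, the work surface at z = 0. Lengths are in m, angles in rad, forces in N, time in s.
With the tool pointing down it reaches from about 0.25 to 0.775 m from the base axis. Payload 4 kg.
Tool frame: the origin (TCP) lies midway between the tips of the shut fingers; the grasp point (between the pads) lies 19 mm behind it; z points along the fingers, y is the line along which they close (so a half turn about z gives the same grasp; the last joint's range is limited). The gripper opens to 85 mm and grips with 20 to 120 N. Pads are 22 mm wide; open, the fingers measure 114 mm over their backs; the gripper's body (76 mm by 85 mm) begins 54 mm behind the grasp point. The pads swing forward as they close: fully open they stand 13 mm farther back than shut.
Start: joints at [-1.403, 0.087, 1.371, -0, 1.684, -0.103], TCP at [0.147, -0.53, 0.231] pointing down, gripper open.
Joint ranges: [-3.1, 3.1], [-0.76, 2.03], [0.27, 2.55], [-1.08, 4.22], [0.17, 2.65], [-2.57, 2.57]. Speed limits (rad/s): [2.79, 2.79, 3.14, 3.14, 3.14, 3.14].

INTERFACE

Orientations are given as a unit quaternion [x, y, z, w].
In Python, from cell import sensors, cams, hand_in gives the robot as it stands.
- The arm moves only by the shell command python3 -m handwheel 'ROWS'. ROWS is JSON, a list that holds one entry, the list of rows, each a list of 7 numbers: the shift along the tool's x, y, z in cm, then the turn, a rotation vector about the tool's x, y, z in rad, then the closure, from 0 (fully open) to 1 (shut). A call has 1 to 12 rows; each row shifts and turns the commanded pose from where the row before left it, along the tool's axes as they then stand; what a row does not reach is not made up. A row lasts 1/10 s, in which the tool goes at most 50 mm and 8.59 degrees, less where a joint would pass 70% of its speed; a pose out of reach is approached as far as the arm can. A call is refused whole if a number of a shift passes 5 or a number of a turn 0.15, either way. A call with a gripper value outside its range is refused whole. The fingers move at their own pace and stop on an object; the grip force is fixed at half the most. Time passes only in rows, so rows that do not move let the fingers close. It gives the time, the measured TCP pose, the force, the opening and the grip force at its end, in the units of the state.
- sensors.get_state(): the state, without advancing time (a new reading comes with each control period).
- cams.grab_frame(name): name is "scene" or "side" or "wrist"; returns the picture (400x640x3 uint8, red, green, blue); there is no depth.
- cams.calibration(name): a dict with "intrinsics" (3x3 intrinsics, pixels), "dist_coeffs" ([k1, k2, p1, p2, k3] as OpenCV has them; the pictures are not rectified), "eye" and "rotation" of the camera in the world; the wrist camera has in their place "mount" (4x4, takes a point from camera to tool coordinates, whose origin is the TCP and whose axes are the flange's). Camera axes: x right, y up, looking along -z (the intrinsics and any distortion apply to the point x, -y, -z); pixel columns grow to the right and rows downward; lengths in m; the calibration is good to about 2 mm. A picture is of the moment at which its call begins: read the wrist's pose just before it. calibration takes no time and is no camera call.
- hand_in(): hands the job in; it is judged then, once.
The state is a dict: "time": time; "joint_positions": joint angles; "joint_vel": joint speeds; "joint_torque": joint torques, N m; "tcp_pos": TCP position; "eef_rot": TCP orientation; "wrist_force": force on the tool from outside, world axes, zero at the start; "torque": the same for the moment, N m; "grip_width": finger opening in m; "gripper_force": force on a finger pad.
Only numpy, scipy, OpenCV 4.12 (cv2) and the standard library are available. Lean on these libraries where they do the work, as an engineer would, in place of code of your own. Each camera call takes 0.05 s, during which the arm holds its last target. There are 200 camera calls.

## Working session

There is one attempt and no reset: what is moved stays moved. The work goes in short steps, Python scripts to look and compute and a shell command to move; the robot and the scene stay as the last step left them, time stands still between calls to the robot, and variables do not carry over. Pictures are saved under pics/ and viewed, at most 13 in all, crops included, and the job is handed in when it is done.

```bash
mkdir -p pics; ls
cat > h.py <<'E'
import numpy as np, cv2
from cell import sensors, cams
from scipy.spatial.transform import Rotation as R
def pose(name, st=None):
    c=cams.calibration(name)
    if name=="wrist":
        T=np.eye(4);T[:3,:3]=R.from_quat(st["eef_rot"]).as_matrix();T[:3,3]=st["tcp_pos"]
        M=T@np.array(c["mount"]);return c,M[:3,3],M[:3,:3]
    return c,np.array(c["eye"]),np.array(c["rotation"])
def ray(name,px,st=None):
    c,e,r=pose(name,st)
    u=cv2.undistortPoints(np.array([[px]],float),np.array(c["intrinsics"]),np.array(c["dist_coeffs"]))[0,0]
    return e,r@np.array([u[0],-u[1],-1.])
def onz(name,px,z,st=None):
    e,d=ray(name,px,st);return e+d*(z-e[2])/d[2]
def proj(name,P,st=None):
    c,e,r=pose(name,st);q=(np.array(P)-e)@r;q=q*[1,-1,-1]
    return cv2.projectPoints(q.reshape(-1,1,3),np.zeros(3),np.zeros(3),np.array(c["intrinsics"]),np.array(c["dist_coeffs"]))[0][:,0]
def tri(l):
    A=np.zeros((3,3));b=np.zeros(3)
    for e,d in l:
        d=d/np.linalg.norm(d);P=np.eye(3)-np.outer(d,d);A+=P;b+=P@e
    return np.linalg.solve(A,b)
def save(img,fn): cv2.imwrite(fn,np.ascontiguousarray(img[...,::-1]))
E
python3 - <<'E'
from h import *
st=sensors.get_state();print(st)
for n in("scene","side","wrist"):
    save(cams.grab_frame(n),f"pics/{n}0.png");c=cams.calibration(n);print(n,{k:np.round(v,3).tolist() for k,v in c.items()})
a=cv2.imread("pics/scene0.png");
E
```

```text
pics
{'time': 0.0, 'joint_positions': array([-1.40310199e+00,  8.79940129e-02,  1.37230530e+00, -1.43865952e-06,
        1.68361510e+00, -1.03111066e-01]), 'joint_vel': array([-0.00013526,  0.00015378, -0.00111135,  0.00064348,  0.00070862,
       -0.00013954]), 'joint_torque': array([ 7.79741583e-06, -3.51871526e+01, -3.13271356e+01, -1.22385868e-04,
        1.08657440e-02,  1.40323183e-05]), 'tcp_pos': array([ 0.14703171, -0.52944656,  0.23009193]), 'eef_rot': array([ 9.90846394e-01,  1.34989169e-01, -3.81946628e-05, -1.16025123e-03]), 'wrist_force': array([ 0.31234621, -0.57227244, -0.36309227]), 'torque': array([-0.04667062,  0.02855303,  0.04075316]), 'gripper_force': 0.0, 'grip_width': 0.08540824277582278}
scene {'intrinsics': [[466.976, 0.0, 326.364], [0.0, 466.976, 200.847], [0.0, 0.0, 1.0]], 'dist_coeffs': [-0.042, 0.0, 0.0, 0.0, 0.0], 'eye': [-0.61, -1.005, 1.19], 'rotation': [0.412, -0.191, -0.355, 0.817]}
side {'intrinsics': [[507.55, 0.0, 318.872], [0.0, 507.55, 197.845], [0.0, 0.0, 1.0]], 'dist_coeffs': [-0.081, 0.0, 0.0, 0.0, 0.0], 'eye': [0.463, 1.463, 1.061], 'rotation': [-0.012, 0.473, 0.88, -0.024]}
wrist {'intrinsics': [[303.902, 0.0, 318.719], [0.0, 303.902, 202.749], [0.0, 0.0, 1.0]], 'dist_coeffs': [-0.053, 0.0, 0.0, 0.0, 0.0], 'mount': [[0.001, 0.946, 0.325, 0.085], [1.0, -0.001, 0.002, 0.001], [0.002, 0.325, -0.946, -0.143], [0.0, 0.0, 0.0, 1.0]]}
```

View pics/scene0.png

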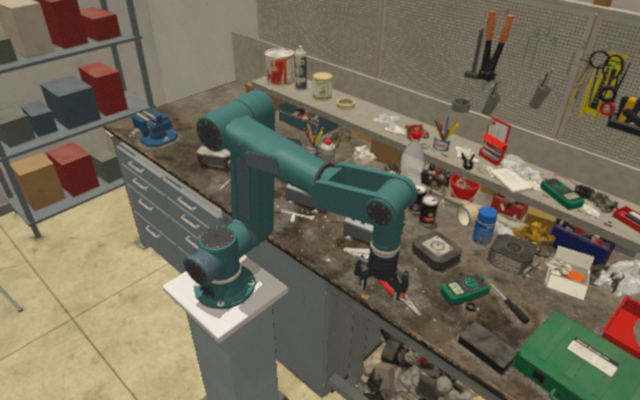

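View pics/side0.png

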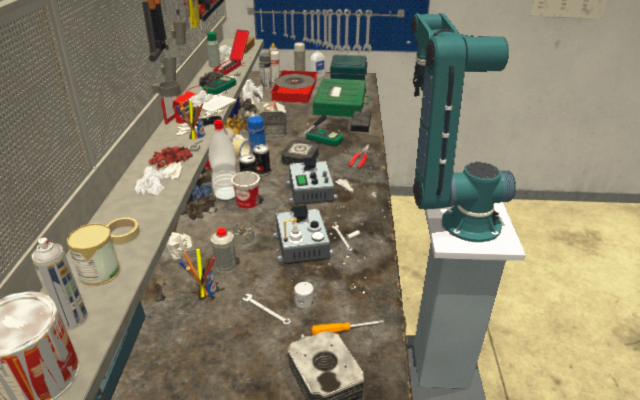

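```bash
sed -i 's/np.array(c\["rotation"\])/R.from_quat(c["rotation"]).as_matrix()/' h.py
python3 - <<'E'
from h import *
for n,p in {"tester mid":(303,232),"guard":(299,212),"btn":(320,237),"supply":(313,180)}.items(): print(n,onz("side",p,.072 if n!='guard' else .1).round(3))
st=sensors.get_state();print(R.from_quat(st["eef_rot"]).as_matrix().round(2), np.arctan2(-.53,.147))
a=cv2.imread("pics/side0.png")[150:270,240:380];cv2.imwrite("pics/sidec.png",cv2.resize(a,None,fx=5,fy=5,interpolation=2))
E
```

```text
tester mid [0.583 0.171 0.072]
guard [0.601 0.1   0.1  ]
btn [0.527 0.194 0.072]
supply [ 0.571 -0.15   0.072]
[[ 0.96  0.27 -0.  ]
 [ 0.27 -0.96  0.  ]
 [ 0.   -0.   -1.  ]] -1.300238770840703
```

View pics/sidec.png

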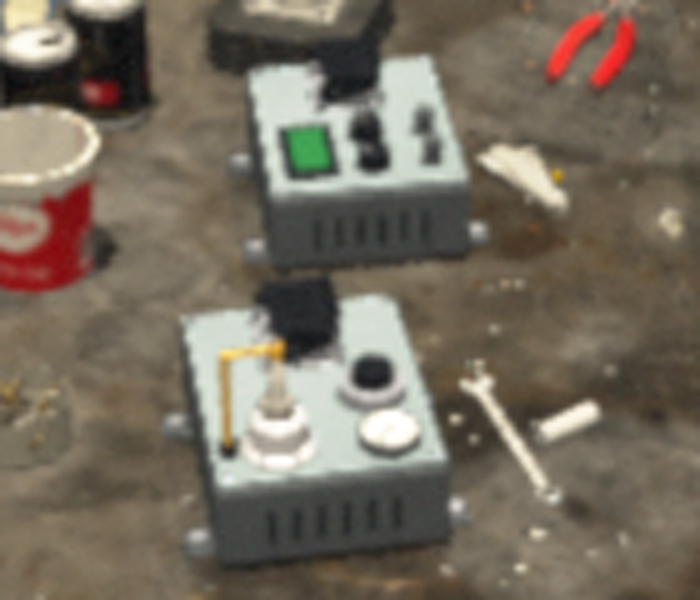

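```bash
python3 -m handwheel '[[[3.1,-3.05,-0.1,0,0,0,1],[3.1,-3.05,-0.1,0,0,0,1],[3.1,-3.05,-0.1,0,0,0,1],[3.1,-3.05,-0.1,0,0,0,1],[3.1,-3.05,-0.1,0,0,0,1],[3.1,-3.05,-0.1,0,0,0,1],[3.1,-3.05,-0.1,0,0,0,1],[3.1,-3.05,-0.1,0,0,0,1],[3.1,-3.05,-0.1,0,0,0,1]]]'
python3 -m handwheel '[[[3.1,-3.05,-0.1,0,0,0,1],[3.1,-3.05,-0.1,0,0,0,1],[3.1,-3.05,-0.1,0,0,0,1],[3.1,-3.05,-0.1,0,0,0,1],[3.1,-3.05,-0.1,0,0,0,1],[3.1,-3.05,-0.1,0,0,0,1],[3.1,-3.05,-0.1,0,0,0,1],[3.1,-3.05,-0.1,0,0,0,1],[3.1,-3.05,-0.1,0,0,0,1],[0,0,0,0,0,0,1],[0,0,0,0,0,0,1]]]'
python3 - <<'E'
from h import *
import pickle
st=sensors.get_state();pickle.dump(st,open("w1.pkl","wb"))
save(cams.grab_frame("wrist"),"pics/wrist1.png");save(cams.grab_frame("scene"),"pics/scene1.png")
for p in [(276,214),(318,209),(329.4,243),(282.4,247),(314.4,225.6)]: print(onz("side",p,.072 if p[0]!=314.4 else .096).round(3))
E
```

```text
time: 1.05
tcp_pos: [0.3429, -0.1891, 0.2402]
eef_rot: [0.991, 0.135, 0.0, 0.0]
wrist_force: [0.4, -0.2, 0.9]
grip_width: -0.0001
gripper_force: 0.0
time: 2.15
tcp_pos: [0.5377, 0.1489, 0.2482]
eef_rot: [0.991, 0.136, -0.001, 0.0]
wrist_force: [0.3, -0.0, 0.4]
grip_width: -0.0003
gripper_force: 0.0
[0.682 0.076 0.072]
[0.542 0.039 0.072]
[0.496 0.223 0.072]
[0.64  0.251 0.072]
[0.546 0.167 0.096]
```

View pics/wrist1.png

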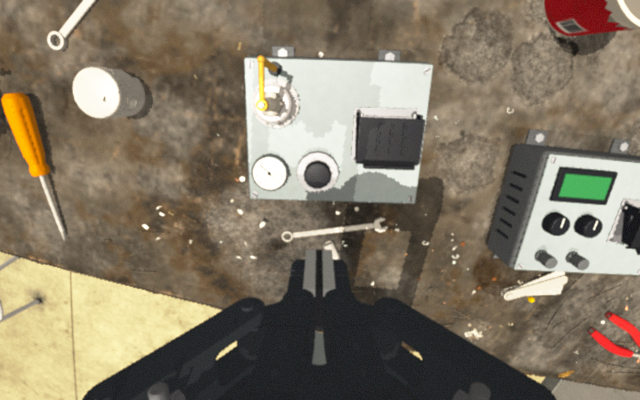

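Run:
```python
from h import *
import pickle
st=pickle.load(open("w1.pkl","rb"))
C=[(246,59),(432,66),(416,203),(249,200)]
P=[onz("wrist",p,.072,st) for p in C];print("RL,RR,FR,FL",np.round(P,4).tolist())
RL,RR,FR,FL=P
for a,b in((FR,RR),(FL,RL)):print("side yaw",np.arctan2(*(b-a)[[1,0]]),np.linalg.norm(b-a))
for a,b in((FR,FL),(RR,RL)):d=(b-a);print("front yaw",np.arctan2(-d[0],d[1]),np.linalg.norm(d))
im=cv2.imread("pics/wrist1.png");g=im.max(2)
m=(g<70).astype(np.uint8)
n,l,s,c=cv2.connectedComponentsWithStats(m)
for i in range(1,n):
    x,y,w,h,a=s[i]
    if a>40 and 240<x and x+w<440 and y+h<220:
        print(s[i],c[i].round(1), onz("wrist",c[i],.096,st).round(4))
        if a>1000: 
            r=cv2.minAreaRect(np.argwhere(l==i)[:,::-1].astype(np.float32));print(r)
print("tool R",R.from_quat(st["eef_rot"]).as_matrix().round(3))
cv2.imwrite("pics/w1c.png",cv2.resize(im[50:215,240:440],None,fx=3.6,fy=3.6,interpolation=2))
```

```text
RL,RR,FR,FL [[0.636, 0.2492, 0.072], [0.6792, 0.0736, 0.072], [0.5425, 0.0374, 0.072], [0.4956, 0.2172, 0.072]]
side yaw 0.2591356106887428 0.1414181323775291
side yaw 0.22409250280587958 0.14393563501333537
front yaw 0.25479884721680396 0.18584089506223686
front yaw 0.24124400906954668 0.18082516890474207
[ 356  113   68   56 1349] [396.  148.3] [0.5955 0.087  0.096 ]
((389.15594482421875, 140.82186889648438), (66.32984161376953, 53.53693389892578), 1.9091522693634033)
[307 162  23  26 164] [319.4 176.3] [0.5485 0.1509 0.096 ]
[417 183   9  20  82] [420.3 191. ] [0.5616 0.048  0.096 ]
tool R [[ 0.963  0.269 -0.002]
 [ 0.269 -0.963 -0.001]
 [-0.002  0.    -1.   ]]
```

View pics/w1c.png

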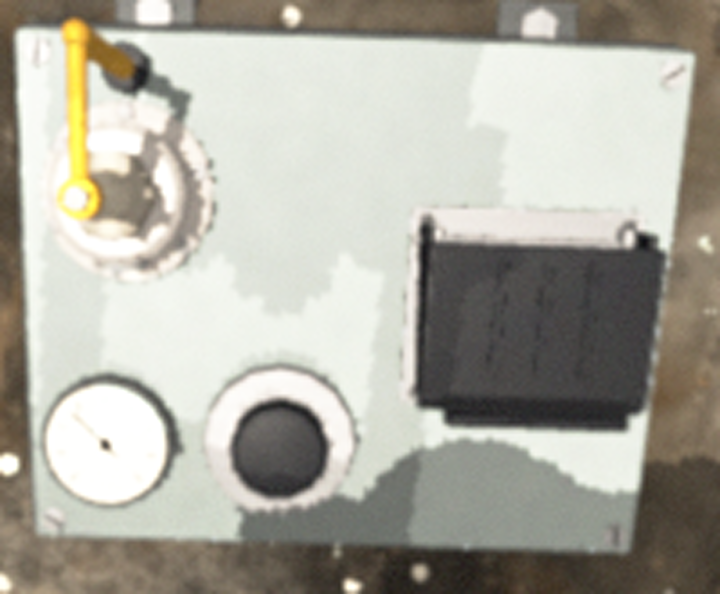

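```bash
cat >> h.py <<'E'
YAW=0.247
A=R.from_euler("z",YAW).as_matrix()
E
python3 - <<'E'
from h import *
import pickle
st=pickle.load(open("w1.pkl","rb"))
f=lambda x,y:(240+(x+.5)/3.6-.5,50+(y+.5)/3.6-.5)
for z in(.086,.096): print("btn",onz("wrist",f(280,449),z,st).round(4))
print("btn tri",tri([ray("wrist",f(280,449),st),ray("side",(240+372/5-.4,150+370/5-.4))]).round(4))
L=onz("wrist",f(446,426),.106,st);Rr=onz("wrist",f(628,430),.106,st)
lip=(L+Rr)/2;print("lip",lip.round(4),np.linalg.norm(L-Rr),"yaw",np.arctan2(-(L-Rr)[0],(L-Rr)[1]))
hingeend=[onz("wrist",f(*p),.078,st) for p in((425,222),(650,242))];print("hinge",np.round(hingeend,4))
cen=np.array([.588,.144,.072]);
for n,p in dict(btn=onz("wrist",f(280,449),.096,st),lip=lip,h=(hingeend[0]+hingeend[1])/2,ch=onz("wrist",f(130,190),.072,st)).items(): print(n,(A.T@(p-cen)).round(4))
E
```

```text
btn [0.5475 0.1528 0.086 ]
btn [0.5499 0.1534 0.096 ]
btn tri [0.5489 0.1532 0.0936]
lip [0.5763 0.0897 0.106 ] 0.04871469190131838 yaw 0.2541585350477346
hinge [[0.6182 0.1311 0.078 ]
 [0.6304 0.0692 0.078 ]]
btn [-0.0347  0.0184  0.024 ]
lip [-0.0246 -0.0498  0.034 ]
h [ 0.0245 -0.0514  0.006 ]
ch [0.0324 0.062  0.    ]
```

```bash
python3 -m handwheel '[[[-0.25,1.7,0,0,0,0.025,1],[0,2.5,1,0,0,0,1],[0,2.5,2.5,0,0,0,1],[0,0,3,0,0,0,1],[0,0,2.3,0,0,0,1],[0,0,1,0,0,0,1],[0,0,0,0,0,0,1],[0,0,0,0,0,0,1]]]'
python3 - <<'E'
from h import *
import pickle
st=sensors.get_state();pickle.dump(st,open("w2.pkl","wb"))
im=cams.grab_frame("wrist");save(im,"pics/wrist2.png")
print(R.from_quat(st["eef_rot"]).as_matrix().round(3), (A.T@(st["tcp_pos"]-[.588,.144,.072])).round(4))
E
```

```text
time: 3.05
tcp_pos: [0.5527, 0.0824, 0.1528]
eef_rot: [0.992, 0.122, 0.001, 0.0]
wrist_force: [-0.1, 0.2, 0.6]
grip_width: -0.0002
gripper_force: 0.0
[[ 0.97   0.243  0.002]
 [ 0.243 -0.97  -0.   ]
 [ 0.002  0.001 -1.   ]] [-0.0493 -0.0511  0.0808]
```

View pics/wrist2.png

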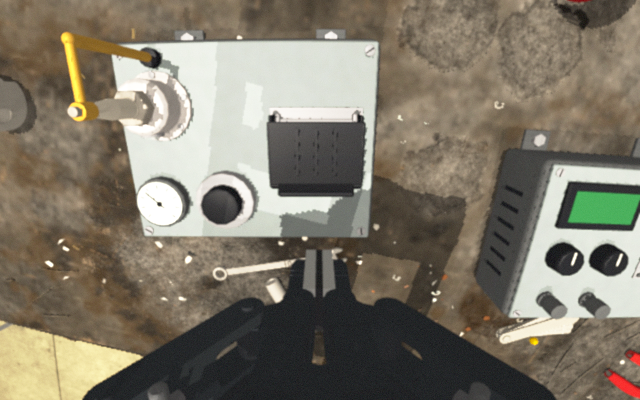

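Run:
```python
from h import *
import pickle
st=pickle.load(open("w2.pkl","rb"));cen=np.array([.588,.144,.072]);T=lambda p:(A.T@(p-cen)).round(4)
L=onz("wrist",(279,194.5),.106,st);Q=onz("wrist",(354,195.5),.106,st)
print("lip",T((L+Q)/2),np.linalg.norm(L-Q),"yaw",np.arctan2(-(L-Q)[0],(L-Q)[1]))
print("hinge",T(onz("wrist",(316,118),.078,st)),"btn",T(onz("wrist",(222,204.5),.096,st)))
c=[onz("wrist",p,.072,st) for p in((380,41),(370,237),(146,236),(113,43))]
for p in c:print(T(p))
print("side yaw",np.arctan2(*(c[0]-c[1])[[1,0]]),"front",np.arctan2(-(c[2]-c[1])[0],(c[2]-c[1])[1]))
print("pivot marker", proj("wrist",st["tcp_pos"],st))
```

```text
lip [-0.0243 -0.0501  0.034 ] 0.04903771705211054 yaw 0.23222566603355022
hinge [ 0.0229 -0.0497  0.006 ] btn [-0.0343  0.0161  0.024 ]
[ 0.0729 -0.0926  0.    ]
[-0.0706 -0.093  -0.    ]
[-0.07    0.0908  0.    ]
[ 0.0744  0.0891 -0.    ]
side yaw 0.25006276152153484 front 0.24425282794372902
pivot marker [[317.84746051 265.74574497]]
```

```bash
python3 -m handwheel '[[[0,-0.1,2.5,0,0,0,1],[0,0,2.5,0,0,0,1],[0,0,1.0,0,0,0,1],[0,0,0.75,0,0,0,1],[0,0,0,0,0,0,1]]]' && python3 -m handwheel '[[[0.5,0,0,0,0,0,1],[0.5,0,0,0,0,0,1],[0.5,0,0,0,0,0,1],[0,0,0,0,0,0,1]]]'
python3 - <<'E'
from h import *
st=sensors.get_state()
im=cams.grab_frame("wrist");save(im,"pics/wrist3.png")
print((A.T@(st["tcp_pos"]-[.588,.144,.072])).round(4),A.T@st["wrist_force"])
E
```

```text
time: 3.6
tcp_pos: [0.5521, 0.0837, 0.0839]
eef_rot: [0.992, 0.123, -0.0, 0.0]
wrist_force: [0.6, 0.4, -0.3]
grip_width: -0.0
gripper_force: 0.0
time: 4.0
tcp_pos: [0.5676, 0.0875, 0.0844]
eef_rot: [0.992, 0.123, 0.001, 0.0]
wrist_force: [-0.3, -0.2, 0.1]
grip_width: -0.0003
gripper_force: 0.2
[-0.0336 -0.0498  0.0124] [-0.3064731  -0.15869515  0.1421582 ]
```

View pics/wrist3.png

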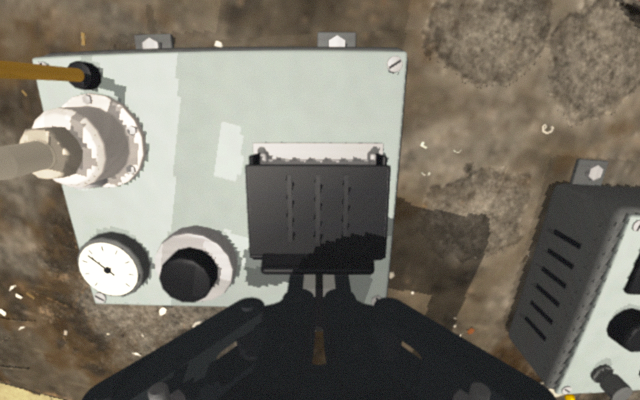

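```bash
python3 -m handwheel '[[[0.4,0,0,0,0,0,1],[0.4,0,0,0,0,0,1],[0.4,0,0,0,0,0,1],[0,0,0,0,0,0,1]]]'&& python3 -m handwheel '[[[0.3,0,0,0,0,0,1],[0.3,0,0,0,0,0,1],[0.3,0,0,0,0,0,1],[0,0,0,0,0,0,1]]]'
python3 - <<'E'
from h import *
st=sensors.get_state()
im=cams.grab_frame("wrist");save(im,"pics/wrist4.png")
im=cams.grab_frame("side");save(im,"pics/side4.png")
print((A.T@(st["tcp_pos"]-[.588,.144,.072])).round(4),A.T@st["wrist_force"])
E
```

```text
time: 4.45
tcp_pos: [0.5776, 0.0901, 0.0837]
eef_rot: [0.992, 0.123, -0.001, 0.0]
wrist_force: [-4.7, -1.0, 2.5]
grip_width: 0.0002
gripper_force: 2.3
time: 4.85
tcp_pos: [0.5878, 0.0926, 0.0838]
eef_rot: [0.992, 0.123, 0.001, -0.0]
wrist_force: [-0.1, -0.1, 1.0]
grip_width: 0.0003
gripper_force: 0.2
[-0.0127 -0.0498  0.0118] [-0.09132193 -0.12401082  1.02412156]
```

View pics/wrist4.png

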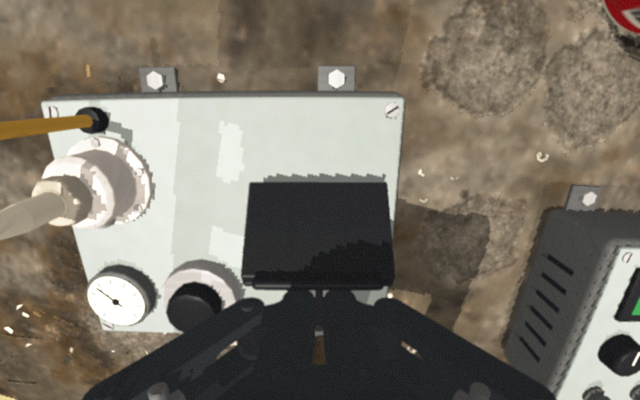

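```bash
python3 -m handwheel '[[[0.3,0,0,0,0,0,1],[0,0,0,0,0,0,1]]]'; python3 -m handwheel '[[[0.2,0,0,0,0,0,1],[0,0,0,0,0,0,1]]]'
```

```text
time: 5.15
tcp_pos: [0.5902, 0.0933, 0.0838]
eef_rot: [0.992, 0.123, 0.0, 0.0]
wrist_force: [0.9, 0.2, 0.8]
grip_width: -0.0001
gripper_force: 0.2
time: 5.35
tcp_pos: [0.5908, 0.0935, 0.0835]
eef_rot: [0.992, 0.123, -0.001, 0.0]
wrist_force: [-3.6, -1.8, 2.3]
grip_width: -0.0
gripper_force: 2.3
```

```bash
python3 -m handwheel '[[[-0.5,0,0,0,0,0,1],[-0.5,0,0,0,0,0,1],[-0.5,0,0,0,0,0,1],[-0.5,0,0,0,0,0,1],[-0.5,0,0,0,0,0,1],[-0.5,0,0,0,0,0,1],[-0.5,0,0,0,0,0,1],[-0.5,0,0,0,0,0,1],[-0.4,0,0,0,0,0,1],[0,0,0,0,0,0,1]]]'; python3 -m handwheel '[[[0,0,-2.5,0,0,0,1],[0,0,-2.5,0,0,0,1],[0,0,-2,0,0,0,1],[0,0,0,0,0,0,1],[0,0,0,0,0,0,1]]]'
python3 - <<'E'
from h import *
import pickle
st=sensors.get_state();pickle.dump(st,open("w5.pkl","wb"))
im=cams.grab_frame("wrist");save(im,"pics/wrist5.png")
print((A.T@(st["tcp_pos"]-[.588,.144,.072])).round(4),A.T@st["wrist_force"])
E
```

```text
time: 6.35
tcp_pos: [0.5486, 0.0829, 0.0838]
eef_rot: [0.992, 0.123, -0.0, 0.0]
wrist_force: [0.0, -0.2, 0.2]
grip_width: 0.0003
gripper_force: 0.0
time: 6.85
tcp_pos: [0.5492, 0.083, 0.1536]
eef_rot: [0.992, 0.123, 0.0, 0.0]
wrist_force: [-0.5, 0.4, -0.6]
grip_width: 0.0002
gripper_force: 0.0
[-0.0525 -0.0497  0.0816] [-0.34711638  0.53394856 -0.59173455]
```

View pics/wrist5.png

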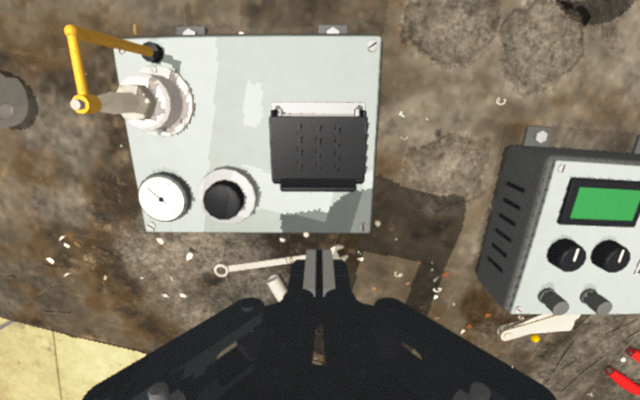

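```bash
python3 -m handwheel '[[[0.6,-2.5,0,0,0,0,1],[0.6,-2.5,0,0,0,0,1],[0.6,-1.7,1,0,0,0,1],[0,0,2,0,0,0,1],[0,0,1.6,0,0,0,1],[0,0,0,0,0,0,1],[0,0,0,0,0,0,1]]]'
python3 - <<'E'
from h import *
st=sensors.get_state()
im=cams.grab_frame("wrist");save(im[180:340,120:440],"pics/wrist6.png")
print((A.T@(st["tcp_pos"]-[.588,.144,.072])).round(4),A.T@st["wrist_force"])
E
```

```text
time: 7.6
tcp_pos: [0.5494, 0.1521, 0.1063]
eef_rot: [0.992, 0.123, -0.002, 0.0]
wrist_force: [0.2, -0.9, 0.4]
grip_width: -0.0002
gripper_force: 0.0
[-0.0355  0.0173  0.0343] [-0.02798168 -0.89608128  0.36554814]
```

View pics/wrist6.png

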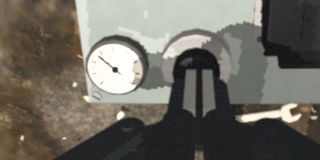

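```bash
python3 -m handwheel '[[[0,0,0.5,0,0,0,1],[0,0,0.4,0,0,0,1],[0,0,0.3,0,0,0,1],[0,0,0.3,0,0,0,1],[0,0,0.2,0,0,0,1],[0,0,0.2,0,0,0,1],[0,0,0,0,0,0,1]]]'; python3 -m handwheel '[[[0,0,0.2,0,0,0,1],[0,0,0,0,0,0,1]]]'
```

```text
time: 8.35
tcp_pos: [0.5504, 0.1523, 0.0892]
eef_rot: [0.992, 0.123, 0.0, 0.0]
wrist_force: [-1.0, -0.6, 4.5]
grip_width: 0.0004
gripper_force: 2.2
time: 8.55
tcp_pos: [0.5504, 0.1523, 0.088]
eef_rot: [0.992, 0.123, 0.0, 0.0]
wrist_force: [-3.3, -0.3, 7.5]
grip_width: 0.0002
gripper_force: 4.0
```

```bash
python3 -m handwheel '[[[0,0,0.2,0,0,0,1],[0,0,0,0,0,0,1]]]'; python3 -m handwheel '[[[0,0,0.1,0,0,0,1],[0,0,0,0,0,0,1],[0,0,0,0,0,0,1],[0,0,0,0,0,0,1],[0,0,0,0,0,0,1],[0,0,0,0,0,0,1],[0,0,0,0,0,0,1],[0,0,0,0,0,0,1],[0,0,0,0,0,0,1],[0,0,0,0,0,0,1],[0,0,0,0,0,0,1],[0,0,0,0,0,0,1]]]'
```

```text
time: 8.75
tcp_pos: [0.5505, 0.1523, 0.0879]
eef_rot: [0.992, 0.123, 0.001, 0.0]
wrist_force: [-6.5, -1.3, 14.5]
grip_width: -0.0005
gripper_force: 7.3
time: 9.95
tcp_pos: [0.5505, 0.1523, 0.0878]
eef_rot: [0.992, 0.123, 0.001, 0.0]
wrist_force: [-8.0, -2.1, 17.4]
grip_width: 0.0002
gripper_force: 8.8
```

Hard stop reached at 8 mm of travel and held for over a second. I'll hold a little longer, then release and back off.

```bash
python3 -m handwheel '[[[0,0,0,0,0,0,1],[0,0,0,0,0,0,1],[0,0,0,0,0,0,1],[0,0,-0.5,0,0,0,1],[0,0,-0.5,0,0,0,1],[0,0,-1,0,0,0,1],[0,0,-2,0,0,0,1],[0,0,-4,0,0,0,1],[0,0,-4,0,0,0,1],[0,0,-3,0,0,0,1],[0,0,0,0,0,0,1],[0,0,0,0,0,0,1]]]'
python3 - <<'E'
from h import *
st=sensors.get_state();print((A.T@(st["tcp_pos"]-[.588,.144,.072])).round(4),st["wrist_force"])
a=cams.grab_frame("wrist");b=cams.grab_frame("side")[150:270,240:380]
a=cv2.resize(a,(480,300));b=cv2.resize(np.ascontiguousarray(b),(350,300),interpolation=2)
save(np.hstack([a[:,:450],b]),"pics/end.png")
E
```

```text
time: 11.15
tcp_pos: [0.5505, 0.1526, 0.2341]
eef_rot: [0.992, 0.123, 0.001, -0.0]
wrist_force: [-0.4, -0.4, -0.5]
grip_width: 0.0001
gripper_force: 0.0
[-0.0342  0.0175  0.1621] [-0.41409919 -0.37041568 -0.54336123]
```

View pics/end.png

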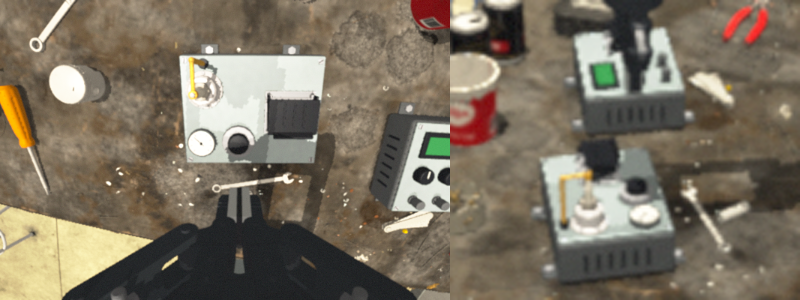

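The guard is shut at (292,115), the button is up at (238,143), and the things lying around have not moved. The robot is clear of everything.

```bash
python3 -c "from cell import hand_in; print(hand_in())"
```

```text
the job is handed in; nothing more can be done
None
```

I lifted the guard, flipped the toggle to on and let the guard drop shut, then held the button fully down for over a second, released it and handed the job in at about 11 s; the toggle is judged on only by the push forces, since the shut guard hides it.

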